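# Clean and log a pantry shelf bay

### The job

Clean this shelf bay: with the wooden scraper block push all the spilled oatcakes off the board into the steel crumb tray at its end, touching them with neither your fingers nor the scrub pad. Then scrub the dark streak with the scrub pad, going once from the streak's end far from the tray to its tray end and back again, pressing steadily with about 10 N. When that is done, log it by holding the scanner still for a good second with its window square to the bar-code tag, about 10 cm from it. In the end every waiting spice tin must stand upright on the cleaned board and all three tools upright on the rubber mat, with the jars left undisturbed.

Things in the scene. Friction and masses are not known exactly. Their poses are not given: they have to be found in the camera images.
- shelf: Fixed pine board, steel crumb tray joined to its -y end. Origin on the table under the board's centre; z up, y along, x across. Board 300 mm long (y -150 to +150), flat top 45 mm up. A rail 10 mm thick, 20 mm high (top at 65) runs along each long side; channel between them 156 mm wide (x -78 to +78), both ends open. A dark streak 160 x 50 mm is flat on its middle, along y.
- streak_far (a point): End of the dark streak far from the tray, on the board's top (shelf frame 0, +80, 45 mm).
- streak_tray (a point): End of the dark streak next to the tray, on the board's top (shelf frame 0, -80, 45 mm).
- tray (a point): Centre of the crumb tray's floor (shelf frame 0, -225, 4 mm). Tray spans y -150 to -300, inside 168 (x) x 142 (y) mm; outer walls 65 mm high, wall next to the board 43 mm. Things pushed over the board's -y end drop about 40 mm into it.
- mat: Fixed black rubber mat, 200 (x) x 310 (y) x 3 mm, the tools' place; origin under its centre. At the start the three tools stand on it, in any order, in places 95 mm apart along its y, one near its middle; at the end any place does, with the tool's middle over the mat.
- scraper: Loose wooden scraper block, 0.25 kg. Origin at the centre of its underside, z up. Foot 130 (x) x 40 (y) x 28 mm high; on it an upright grip ridge 90 (x) x 26 (y) mm, from 28 to 75 mm above the underside, to pinch from above across y. Pushes with its long y faces.
- pad: Loose scrub pad, 0.27 kg. Origin at the centre of its underside, z up. Foot 100 (x) x 60 (y) x 25 mm; above it grey spring foam (no obstacle) and a white handle that sinks as it is pressed: flange 96 x 56 mm at 54 to 60 mm, upright grip ridge 90 (x) x 26 (y) mm from 60 to 105 mm above the underside when not pressed. Pinch the ridge from above across y.
- pad_handle (a joint): How far the pad's handle has sunk towards its foot, m: 0 (or about 0.001 from its own weight) unpressed, 0.028 at most. Spring of 600 N/m, so 0.0165 means about 10 N.
- scanner: Loose hand scanner, 0.2 kg, standing. Origin on its underside, z up, nose to +x. Black foot 64 x 48 x 24 mm (x -38 to +26); grey upright grip column 40 (x) x 28 (y) mm centred at x = -6 mm, 24 to 100 mm high: pinch it from above across y. A nose 40 mm wide points forward and 45 degrees down, the window at its end.
- window: The scanner's window, fixed to the scanner at (49, 0, 36) mm in the scanner's frame. Origin at its centre, z points out along the beam: the scanner's +x and -z in equal parts (45 degrees down and forward when the scanner is upright).
- tag: White bar-code tag 46 x 66 mm on a fixed small wooden stand (footprint 60 x 90 mm, 75 mm high). Origin at the tag's centre, about 50 mm above the table; z points out of its printed face, 45 degrees up and towards the robot's side; y is level along the tag.
- jar_a: Bystander glass jar, loose, 84 mm wide, 100 high, 0.7 kg; origin under its centre. To be left alone.
- jar_b: Bystander glass jar, loose, 90 mm wide, 130 high, 0.7 kg; origin under its centre. To be left alone.
- jar_c: Bystander glass jar, loose, 80 mm wide, 120 high, 0.7 kg; origin under its centre. To be left alone.
- cake0: Spilled oatcake (may be absent): round flat biscuit 60 mm across, 12 mm thick, 25 g; origin at the centre of its underside. Lies on the board at first.
- cake1: Spilled oatcake (may be absent): round flat biscuit 60 mm across, 12 mm thick, 25 g; origin at the centre of its underside. Lies on the board at first.
- cake2: Spilled oatcake (may be absent): round flat biscuit 60 mm across, 12 mm thick, 25 g; origin at the centre of its underside. Lies on the board at first.
- cake3: Spilled oatcake (may be absent): round flat biscuit 60 mm across, 12 mm thick, 25 g; origin at the centre of its underside. Lies on the board at first.
- cake4: Spilled oatcake (may be absent): round flat biscuit 60 mm across, 12 mm thick, 25 g; origin at the centre of its underside. Lies on the board at first.
- tin0: Spice tin (may be absent), loose: plain upright cylinder 52 mm across, 75 mm high, 0.15 kg; origin at the centre of its underside. Waits on the table beside the bay, other tins 85 mm away on the y axis.
- tin1: Spice tin (may be absent), loose: plain upright cylinder 52 mm across, 75 mm high, 0.15 kg; origin at the centre of its underside. Waits on the table beside the bay, other tins 85 mm away on the y axis.
- tin2: Spice tin (may be absent), loose: plain upright cylinder 52 mm across, 75 mm high, 0.15 kg; origin at the centre of its underside. Waits on the table beside the bay, other tins 85 mm away on the y axis.
Things that resemble listed ones, but are neither listed nor needed, are in the scene too. What is shaped like the cake3 but green or turquoise is not meant.

How it is judged:
By the outcome, as a careful person would: the job done as asked, in the order asked, and still so for the second after the job is handed in, with the robot touching nothing.
Of cake0, cake1, cake2, cake3, cake4 only 2 to 5 are there at a start; the rules pass over those that are not, and their reading is None.
Of tin0, tin1, tin2 only 1 to 3 are there at a start; the rules pass over those that are not, and their reading is None.
At some moment in a run one of cake0, cake1, cake2, cake3, cake4, scraper, pad may be knocked a few centimetres aside while the robot is not near it.
It also fails if it takes over 210 s, if anything falls off the work surface, if the arm or the gripper's body presses on something with over 40 N, if the wrist force passes 120 N, or if a joint passes its speed limit or range.

### The arm

A 7-joint arm with a two-finger parallel gripper is mounted at the origin on the work surface. World frame = base frame: x ahead of the robot, y to its left, z up, the work surface at z = 0. Lengths are in m, angles in degrees, forces in N, time in s.
With the tool pointing down it reaches from about 0.425 to 0.925 m from the base axis. Payload 6.8 kg.
Tool frame: the origin (TCP) lies between the finger pads; the fingertips stand 8 mm ahead of it and the grasp point (between the pads) lies 11 mm behind it; z points along the fingers, x is the direction in which the jaws open and shut, and the axes are right-handed (so a half turn about z gives the same grasp; the last joint's range is limited). The gripper opens to 88 mm and grips with 3 to 60 N. Pads are 20 mm wide; open, the fingers measure 115 mm over their backs; the gripper's body (75 mm by 178 mm) begins 61 mm behind the grasp point.
Start: joints at [-79.246, 27.33, 1.283, 89.118, -0.659, 63.558, -4.761], TCP at [0.197, 0.646, 0.231] pointing down, gripper open.
Joint ranges: [-169.35, 169.35], [-19.33, 120.38], [-80.79, 83.38], [13.8, 139.57], [-78.32, 258.32], [9.67, 109.79], [-169.56, 169.56]. Speed limits (degrees/s): [136.94, 136.94, 180, 180, 180, 180, 180].

### API

Orientations are given as [roll, pitch, yaw] about the fixed x, y, z axes, in that order (R = Rz(yaw) Ry(pitch) Rx(roll)).
In Python, from plant import robot gives the robot as it stands. Calls block until the motion is done:
- robot.reach(position, orientation): joint-space move of the TCP to a pose.
- robot.move_l(position, v=0.15, rotation=None): straight line of the TCP; rotation=None keeps the orientation; v is the mean speed in m/s.
- robot.goto_joints(angles): joint-space move.
- robot.move_gripper(opening, grasp_force=None): finger opening in m; grasp_force is the grip in N (None keeps the last); returns when the fingers have stopped.
- robot.hold(seconds).
- robot.ik(position, orientation): joint angles nearest the present ones, or None.
- robot.snapshot(name): name is "scene" or "top" or "wrist"; returns the picture (384x512x3 uint8, red, green, blue); there is no depth.
- robot.camera_params(name): a dict with "camera_matrix" (3x3 intrinsics, pixels), "eye" and "attitude" of the camera in the world; the wrist camera has in their place "mount" (4x4, takes a point from camera to tool coordinates, whose origin is the TCP and whose axes are the tool frame's). Camera axes: x right, y up, looking along -z (the intrinsics and any distortion apply to the point x, -y, -z); pixel columns grow to the right and rows downward; lengths in m; the calibration is good to about 2 mm. A picture is of the moment at which its call begins: read the wrist's pose just before it. camera_params takes no time and is no camera call.
A pose or a line that the arm cannot do raises robot.MotionError and nothing moves.
- robot.finish_job(): hands the job in, once; it reports no verdict.
Readings, each from a call of its own:
- robot.read_time_s(): time.
- robot.read_joint_positions(): joint angles.
- robot.read_qvel(): joint speeds.
- robot.read_tau(): joint torques, N m.
- robot.read_position(): TCP position.
- robot.read_ee_rot(): TCP orientation.
- robot.read_wrist_force(): force on the tool from outside, world axes, zero at the start.
- robot.read_moment(): the same for the moment, N m.
- robot.read_width(): finger opening in m.
Only numpy, scipy, OpenCV 4.12 (cv2) and the standard library are available. Lean on these libraries where they do the work, as an engineer would, in place of code of your own. Each camera call takes 0.05 s, during which the arm holds its last target.

## Working session

There is one attempt and no reset: what is moved stays moved. The work goes in short steps, each a Python script; the robot and the scene stay as the last script left them, time stands still between calls to the robot, and variables do not carry over. Pictures are saved under pics/ and viewed, and the job is handed in when it is done.

```bash
ls; mkdir -p pics; python3 - <<'E'
from plant import robot
import cv2,numpy as np
for n in ("scene","top","wrist"):
    im=robot.snapshot(n); cv2.imwrite(f"pics/a_{n}.png",cv2.resize(im[:,:,::-1],(800,600),interpolation=cv2.INTER_CUBIC)); cv2.imwrite(f"pics/raw_{n}.png",im[:,:,::-1])
    print(n,robot.camera_params(n))
print(robot.read_time_s(),robot.read_position(),robot.read_ee_rot(),robot.read_wrist_force(),robot.read_width())
E
```

```text
pics
scene {'camera_matrix': array([[459.49361174,   0.        , 252.63049024],
       [  0.        , 459.49361174, 195.0012027 ],
       [  0.        ,   0.        ,   1.        ]]), 'eye': array([ 1.35141363, -0.70719   ,  0.98731275]), 'attitude': array([50.67021649,  0.58343294, 47.96041981])}
top {'camera_matrix': array([[472.74683268,   0.        , 251.81455519],
       [  0.        , 472.74683268, 195.21129201],
       [  0.        ,   0.        ,   1.        ]]), 'eye': array([0.39931275, 0.02944721, 1.34153914]), 'attitude': array([  6.57071424,  -0.18328548, -91.41262849])}
wrist {'camera_matrix': array([[317.48021886,   0.        , 258.92004529],
       [  0.        , 317.48021886, 187.92703278],
       [  0.        ,   0.        ,   1.        ]]), 'mount': array([[ 9.99999580e-01, -8.18133203e-04, -4.12749450e-04,
        -7.51195046e-04],
       [-9.02195770e-04, -9.57891115e-01, -2.87130281e-01,
        -7.90361645e-02],
       [-1.60458214e-04,  2.87130533e-01, -9.57891451e-01,
        -1.55199460e-01],
       [ 0.00000000e+00,  0.00000000e+00,  0.00000000e+00,
         1.00000000e+00]])}
0.15 [0.19665934 0.64527105 0.22993895] [1.79993864e+02 7.68935937e-02 7.30519248e+01] [0.47506869 0.0162538  0.8509322 ] 0.08803252719497498
```

View pics/a_scene.png

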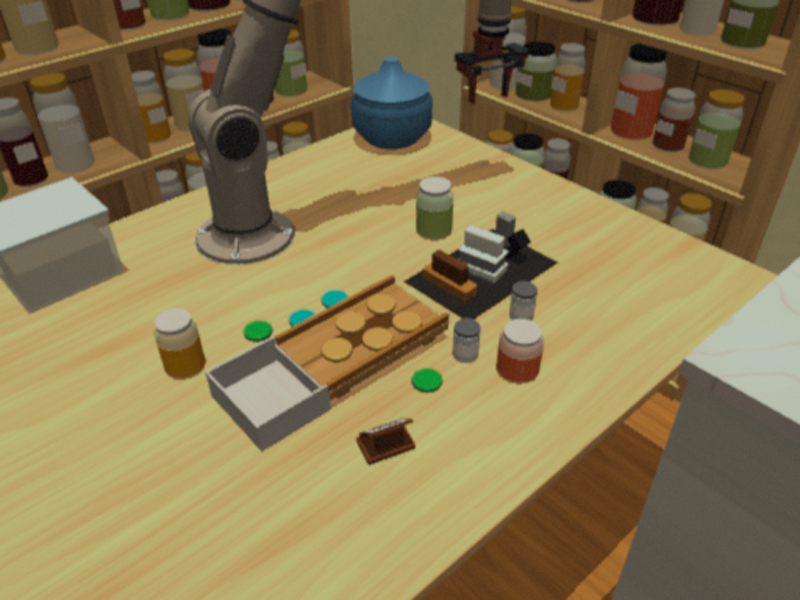

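View pics/a_top.png

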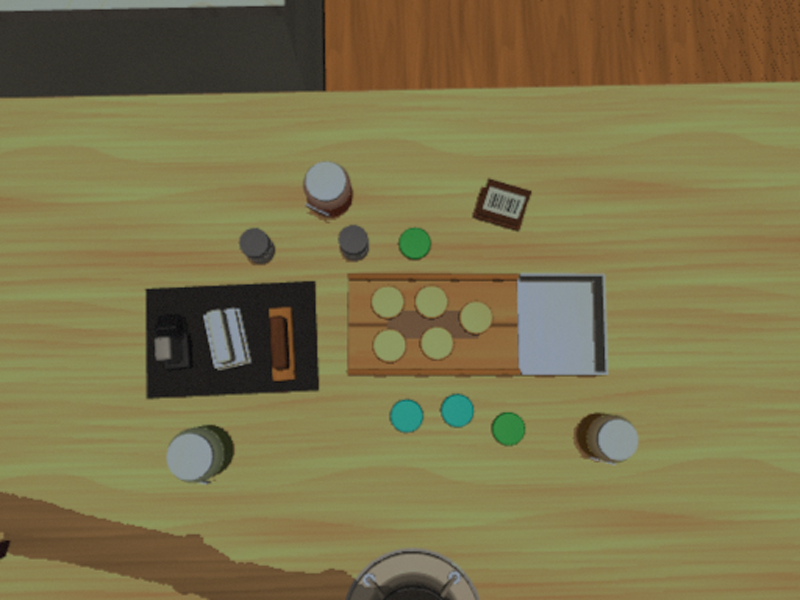

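View pics/a_wrist.png

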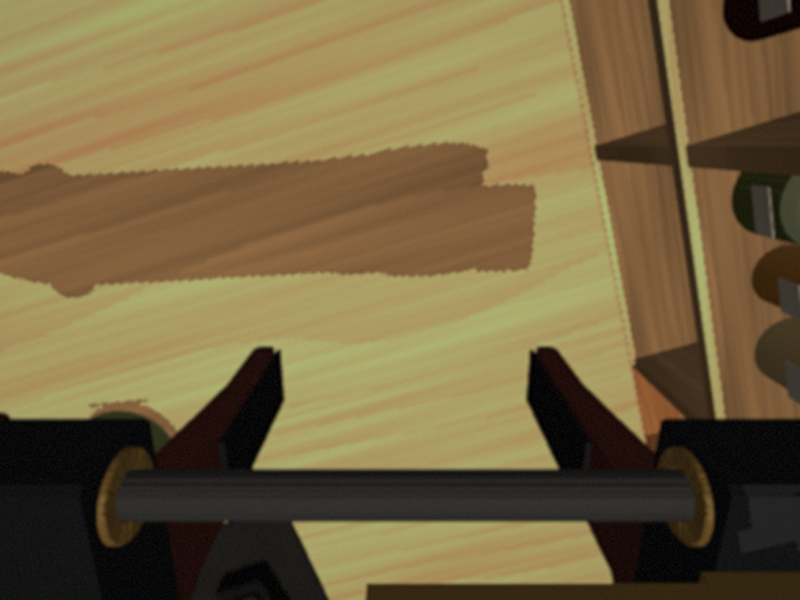

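Top view (800x600 px): five oatcakes on the board at (388,302), (431,301), (476,317), (390,345) and (437,343). The decoys lie off the board: green at (414,242) and (508,428), turquoise at (407,415) and (457,410). The scraper is at (282,343), with the pad at (227,337), the scanner at (172,342) and the tag at (503,203). Two tins stand at (256,245) and (353,242), and the jars are at (327,187), (198,454) and (612,440).

```bash
cat > h.py <<'E'
from plant import robot
import cv2,numpy as np
from scipy.spatial.transform import Rotation as R
def cam(name):
    c=robot.camera_params(name)
    K=c["camera_matrix"]
    if "eye" in c: return K,np.array(c["eye"]),R.from_euler('xyz',c["attitude"],degrees=True).as_matrix()
    T=np.eye(4);T[:3,:3]=R.from_euler('xyz',robot.read_ee_rot(),degrees=True).as_matrix();T[:3,3]=robot.read_position()
    T=T@c["mount"]; return K,T[:3,3],T[:3,:3]
def ray(C,u,v):
    K,e,A=C; d=np.linalg.solve(K,[u,v,1.]); return e,A@np.array([d[0],-d[1],-d[2]])
def onz(C,u,v,z):
    e,d=ray(C,u,v); return e+d*(z-e[2])/d[2]
def proj(C,p):
    K,e,A=C; q=A.T@(np.asarray(p)-e); r=K@np.array([q[0],-q[1],-q[2]]); return r[:2]/r[2]
def snap(name,save=None):
    C=cam(name); im=robot.snapshot(name)
    if save: cv2.imwrite(f"pics/{save}.png",im[:,:,::-1])
    return C,im[:,:,::-1].copy()
def crop(im,x0,y0,x1,y1,k,save):
    cv2.imwrite(f"pics/{save}.png",cv2.resize(im[y0:y1,x0:x1],None,fx=k,fy=k,interpolation=cv2.INTER_CUBIC))
E
python3 - <<'E'
from h import *
im=cv2.imread("pics/raw_top.png")
crop(im,85,165,400,260,2.5,"c_top")   # 
crop(im,90,175,210,260,6.5,"c_mat")
crop(im,140,95,345,165,3.9,"c_far")
E
```

```text
(no output)
```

View pics/c_top.png

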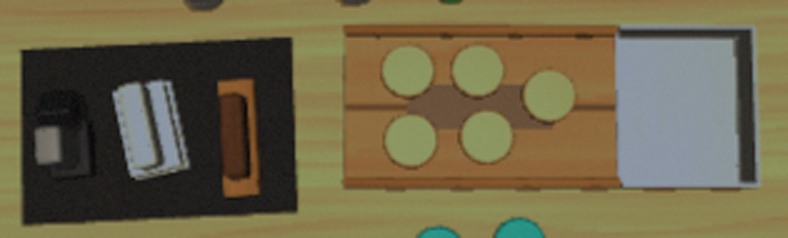

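View pics/c_mat.png

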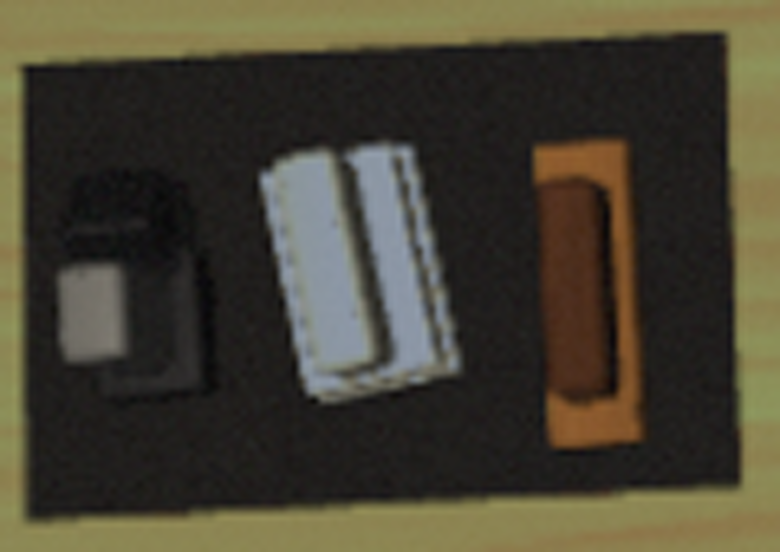

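View pics/c_far.png

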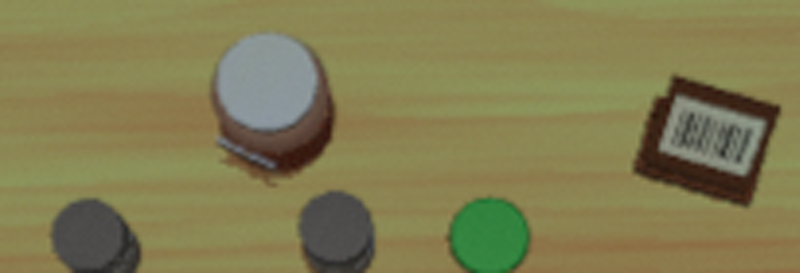

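```bash
python3 - <<'E'
from h import *
im=cv2.imread("pics/raw_top.png"); C=cam("top"); hsv=cv2.cvtColor(im,cv2.COLOR_BGR2HSV)
def show(n,x,y): print(n,hsv[y,x])
for n,x,y in (("cake",248,193),("board",230,195),("table",212,230),("rail",300,177),("ridge",178,219),("scrfoot",187,219),("padw",150,217),("tin",163,157),("tagwhite",322,125),("stand",308,140),("tray",360,210),("jar",209,117),("streak",270,207)): show(n,x,y)
def comps(m,amin=30):
    m=cv2.morphologyEx(m.astype(np.uint8)*255,cv2.MORPH_OPEN,np.ones((2,2)))
    cs,_=cv2.findContours(m,cv2.RETR_EXTERNAL,cv2.CHAIN_APPROX_NONE)
    return [c for c in cs if cv2.contourArea(c)>amin]
H,S,V=hsv[...,0],hsv[...,1],hsv[...,2]
for nm,m,z in (("mat",(V<60),0.003),("pad",(S<70)&(V>120),0.06),("grey",(S<70)&(V>100),0.1)):
    for c in comps(m,100):
        r=cv2.minAreaRect(c); x,y=r[0]
        p=onz(C,x,y,z); print(nm,np.round(r[0],1),np.round(r[1],1),round(r[2],1),p.round(4))
E
```

```text
cake [ 34  92 150]
board [ 16 148 141]
table [ 25 107 140]
rail [ 14 171 133]
ridge [ 11 176  74]
scrfoot [ 15 169  77]
padw [107  40 165]
tin [165   7  76]
tagwhite [ 40  31 125]
stand [ 14 154  48]
tray [105  35 161]
jar [ 93  19 150]
streak [ 13 109 105]
mat [264.5 378. ] [10. 43.] 90.0 [ 0.0506 -0.0009  0.003 ]
mat [143.3 285.5] [29.4 11.7] 72.9 [0.3075 0.3298 0.003 ]
mat [148.5 217.9] [ 69.4 110.2] 87.3 [0.4958 0.3156 0.003 ]
mat [360.5 207.5] [59. 53.] 90.0 [ 0.5107 -0.2868  0.003 ]
mat [104.   31.1] [ 58.5 209.4] 88.7 [1.0536 0.4475 0.003 ]
pad [268.4 367.7] [72.7 23.8] 7.7 [ 0.0912 -0.0105  0.06  ]
pad [121.5 293. ] [28. 29.] 90.0 [0.2932 0.3751 0.06  ]
pad [396.5 282.5] [25. 25.] 90.0 [ 0.3025 -0.3594  0.06  ]
pad [139.5 217.7] [36.  11.2] 77.9 [0.4929 0.3277 0.06  ]
pad [151.  215.6] [34.5  6.5] 79.4 [0.4977 0.2965 0.06  ]
pad [357.5 210.5] [51. 59.] 0.0 [ 0.4979 -0.2647  0.06  ]
pad [323.  130.5] [23.4 14.2] 16.7 [ 0.7226 -0.1803  0.06  ]
pad [209. 116.] [24. 24.] 90.0 [0.7714 0.1353 0.06  ]
pad [91.   3.5] [  7. 182.] 90.0 [1.1095 0.4678 0.06  ]
grey [270.3 367. ] [76.7 26.6] 6.9 [ 0.1024 -0.0142  0.1   ]
grey [121.5 293. ] [30. 29.] 90.0 [0.2965 0.3643 0.1   ]
grey [396.5 282. ] [26. 25.] 90.0 [ 0.3068 -0.3473  0.1   ]
grey [139.8 218.2] [37.1 11.7] 77.9 [0.4887 0.3177 0.1   ]
grey [151.6 216.3] [37.  11.3] 86.5 [0.4928 0.2867 0.1   ]
grey [361.  207.5] [58. 65.] -0.0 [ 0.5026 -0.2652  0.1   ]
grey [323.  130.4] [24.  14.9] 16.7 [ 0.7128 -0.1737  0.1   ]
grey [209. 116.] [24. 26.] 90.0 [0.7598 0.132  0.1   ]
grey [91.   3.5] [  7. 182.] 90.0 [1.0874 0.4541 0.1   ]
```

```bash
python3 - <<'E'
from h import *
for n,p in (("mat",[0.56,0.30,0.27]),("board",[0.56,-0.05,0.27])):
    robot.reach(p,[180,0,90]); robot.hold(0.2)
    C,im=snap("wrist","w_"+n); np.savez(f"w_{n}.npz",K=C[0],e=C[1],A=C[2])
    cv2.imwrite(f"pics/w_{n}_big.png",cv2.resize(im,(800,600),interpolation=cv2.INTER_CUBIC))
    print(robot.read_time_s(),robot.read_position(),robot.read_ee_rot(),np.round(robot.read_joint_positions(),1))
E
```

```text
2.225 [0.55964152 0.30073815 0.2698955 ] [-1.79991015e+02 -3.74021031e-03  9.00666142e+01] [-40.3  21.8   8.7  92.8  -3.5  65.7  59.2]
3.7917 [ 0.56022584 -0.04890474  0.26988556] [-1.79990964e+02 -5.44010576e-03  9.01039960e+01] [-15.5  14.8  17.2 103.1  -4.9  62.8  93.5]
```

View pics/w_mat_big.png

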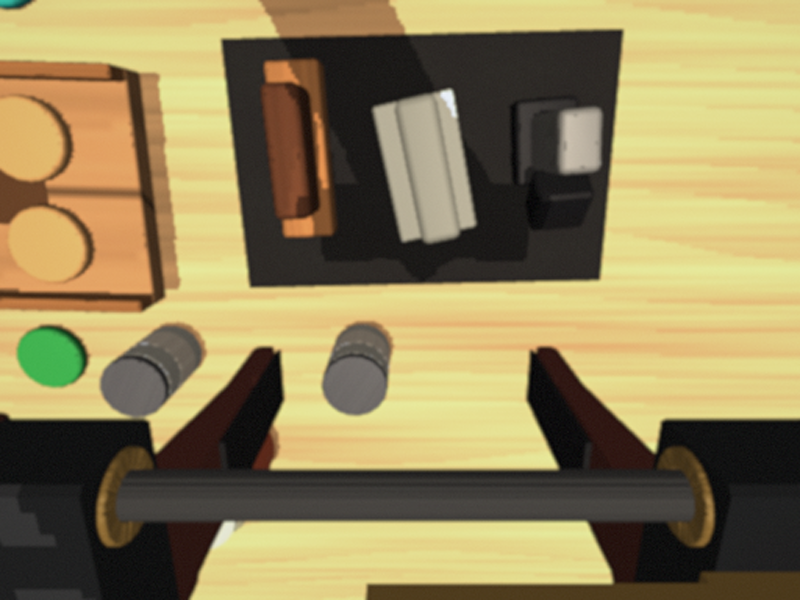

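View pics/w_board_big.png

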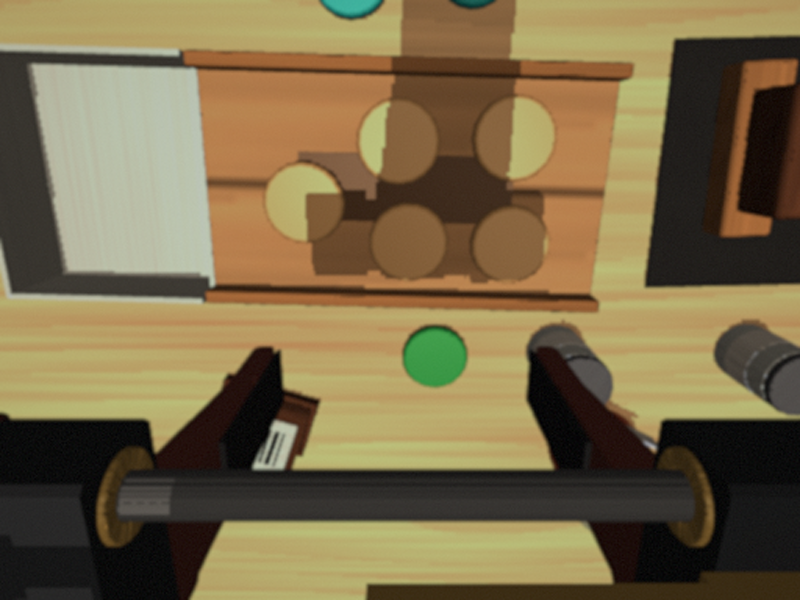

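```bash
python3 - <<'E'
from h import *
crop(cv2.imread("pics/w_mat.png"),130,15,410,190,2.85,"c1")
crop(cv2.imread("pics/w_board.png"),90,20,420,205,2.4,"c2")
E
```

```text
(no output)
```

View pics/c1.png

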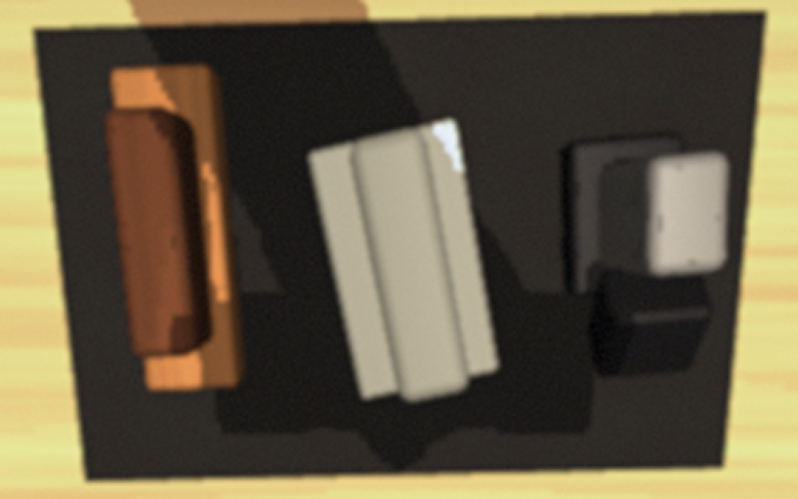

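View pics/c2.png

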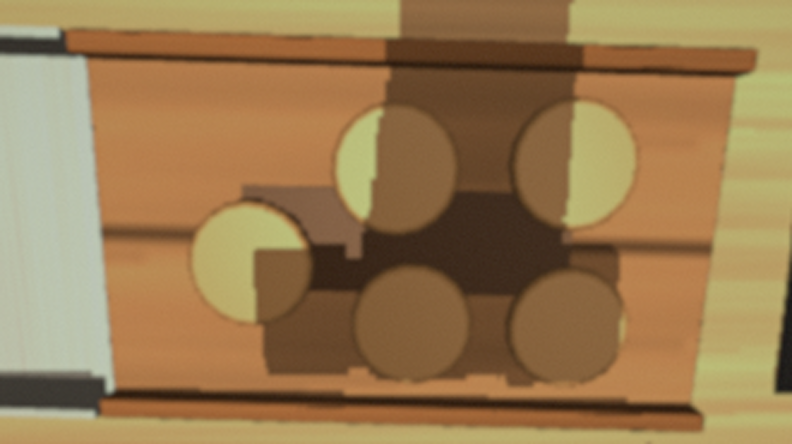

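```bash
cat > meas.py <<'E'
from h import *
def ld(n):
    d=np.load(f"w_{n}.npz"); return d["K"],d["e"],d["A"]
def rect(C,pts,off,k,z,name):
    P=np.array([onz(C,x/k+off[0],y/k+off[1],z)[:2] for x,y in pts])
    e=[np.linalg.norm(P[i]-P[(i+1)%4]) for i in range(4)]
    a=(P[0]-P[3])+(P[1]-P[2]) # along image up = -x axis of object
    print(name,P.mean(0).round(4),"edges",np.round(e,4),"yaw of x axis",np.degrees(np.arctan2(-a[1],-a[0])).round(2))
    return P
E
python3 - <<'E'
from meas import *
C=ld("mat");o=(130,15);k=2.85
rect(C,[(112,68),(210,64),(241,386),(148,390)],o,k,.031,"scr foot")
rect(C,[(107,110),(188,110),(212,350),(134,355)],o,k,.078,"scr ridge")
rect(C,[(308,152),(456,119),(498,370),(363,399)],o,k,.063,"pad flange")
rect(C,[(353,138),(425,127),(468,386),(402,402)],o,k,.108,"pad ridge")
rect(C,[(650,156),(728,152),(726,272),(648,276)],o,k,.103,"scanner")
rect(C,[(570,145),(680,137),(690,290),(570,293)],o,k,.027,"scannerfoot")
rect(C,[(36,30),(765,12),(722,465),(86,480)],o,k,.003,"mat")
C=ld("board");o=(90,20);k=2.4
rect(C,[(88,56),(737,74),(692,405),(113,392)],o,k,.045,"board")
rect(C,[(67,30),(757,48),(702,430),(102,414)],o,k,.065,"rail outer")
for n,u,v in (("cake",250,263),("cake",395,168),("cake",575,164),("cake",412,323),("cake",566,326)): print(n,onz(C,u/k+o[0],v/k+o[1],.057).round(4))
Cm=ld("mat")
for u,v in((135,386),(355,386)): print("tin",onz(Cm,u*.64,v*.64,.075).round(4))
for u,v in((769,386),): print("tin",onz(C,u*.64,v*.64,.075).round(4))
Ct=cam("top")
for u,v in((255,240),(353,236)): print("tin top",onz(Ct,u*.64,v*.64,.075).round(4))
for n,u,v,z in (("jarA?",326,182,.12),("jar",192,457,.12),("jar",617,440,.12)): print(n,onz(Ct,u*.64,v*.64,z).round(3))
E
```

```text
scr foot [0.4857 0.2211] edges [0.0392 0.1294 0.041  0.1297] yaw of x axis 2.9
scr ridge [0.4854 0.2239] edges [0.0288 0.0851 0.03   0.087 ] yaw of x axis 2.64
pad flange [0.4962 0.3156] edges [0.0564 0.0956 0.0555 0.0961] yaw of x axis 12.18
pad ridge [0.4955 0.3157] edges [0.0237 0.0868 0.024  0.0892] yaw of x axis 11.19
scanner [0.4778 0.4093] edges [0.026  0.0392 0.0269 0.0392] yaw of x axis 4.95
scannerfoot [0.4785 0.4097] edges [0.0451 0.0624 0.0516 0.0598] yaw of x axis 6.84
mat [0.4978 0.3157] edges [0.307  0.1969 0.3076 0.1975] yaw of x axis 1.24
board [ 0.5126 -0.048 ] edges [0.2984 0.1595 0.301  0.1601] yaw of x axis -1.56
rail outer [ 0.5119 -0.0482] edges [0.2979 0.1746 0.2983 0.1732] yaw of x axis -1.31
cake [ 0.5217 -0.1235  0.057 ]
cake [ 0.4781 -0.0542  0.057 ]
cake [0.4761 0.0288 0.057 ]
cake [ 0.5505 -0.0459  0.057 ]
cake [0.5518 0.0294 0.057 ]
tin [0.6608 0.0904 0.075 ]
tin [0.6604 0.262  0.075 ]
tin [0.6603 0.2356 0.075 ]
tin top [0.6649 0.2602 0.075 ]
tin top [0.6679 0.0894 0.075 ]
jarA? [0.753 0.131 0.12 ]
jar [0.299 0.355 0.12 ]
jar [ 0.309 -0.337  0.12 ]
```

Everything measures consistently: the shelf is at (0.512, -0.048) with yaw -1.4°, the scraper at (0.4855, 0.2225) with yaw 2.8°, plus five cakes and two tins. Possible confusions (800x600 top px):
- **Oatcakes:** green (414,242) and (508,428), turquoise (407,415) and (457,410) discs. The tan ones on the board are the right ones.
- **Scraper (282,343):** only the pad could be taken for it, and that is white.

The close crop c1 confirms the scraper as an orange foot with a brown ridge.

```bash
cat >> h.py <<'E'
SC=np.array([0.512,-0.048]); SY=-1.4
def S(x,y):
    c,s=np.cos(np.radians(SY)),np.sin(np.radians(SY)); return SC+np.array([c*x-s*y,s*x+c*y])
def P(xy,z): return [float(xy[0]),float(xy[1]),float(z)]
E
python3 - <<'E'
from h import *
C,im=snap("top","t1"); crop(im,85,90,400,260,2.5,"c3")
robot.move_gripper(0.060)
robot.reach([0.4855,0.2225,0.17],[180,0,92.8])
C,im=snap("top","t2");crop(im,85,90,400,260,2.5,"c3b")
C,im=snap("wrist","w_scr"); cv2.imwrite("pics/w_scr_big.png",cv2.resize(im,(800,600)))
print(robot.read_position(),robot.read_time_s(),np.round(robot.read_joint_positions(),1))
E
```

```text
[0.48675803 0.22094587 0.17059402] 5.7167 [-37.6  18.1   7.9 112.3  -3.2  49.7  64.5]
```

View pics/w_scr_big.png

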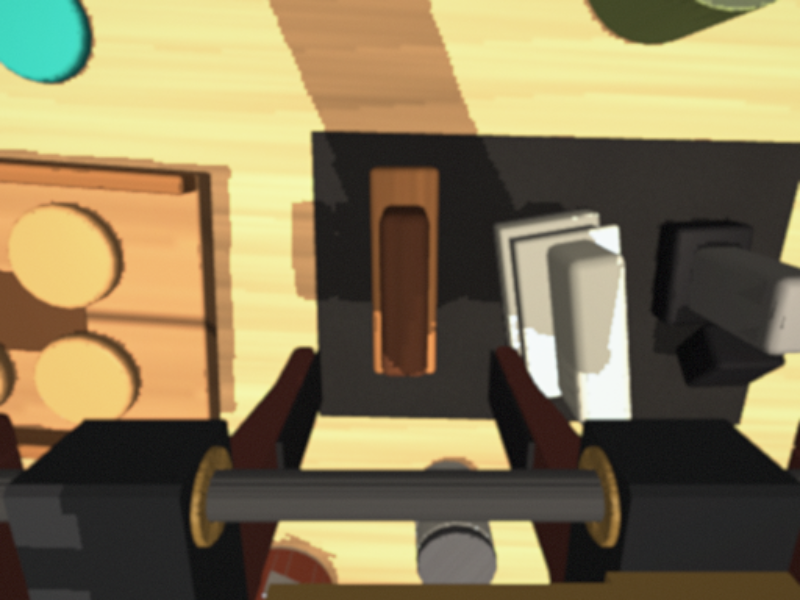

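View pics/c3.png

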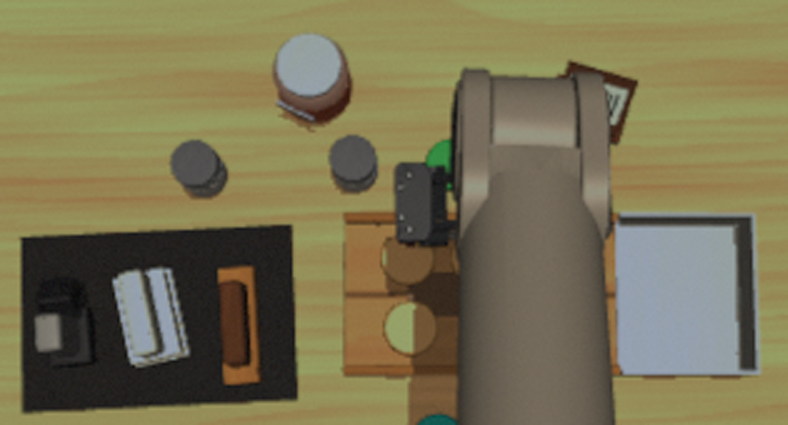

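The wrist view shows the ridge (400,290) centred between the fingers and aligned with them, clear of the pad at (500,250). Next I grasp it.

```bash
python3 - <<'E'
from h import *
robot.move_l([0.4857,0.2220,0.044],v=0.08); 
print(robot.read_position())
robot.move_gripper(0.0,grasp_force=35)
print(robot.read_width(),robot.read_wrist_force())
robot.move_l([0.4857,0.2220,0.155],v=0.12)
print(robot.read_width(),robot.read_wrist_force())
C,im=snap("wrist","w_scr2"); cv2.imwrite("pics/w_scr2_big.png",cv2.resize(im,(800,600)))
C,im=snap("top","t3");crop(im,85,90,400,260,2.5,"c4")
print(robot.read_position(),robot.read_time_s())
E
```

```text
[0.48598242 0.22216041 0.04442004]
0.026084460749465802 [ 0.39661084 -1.80012396  0.28093823]
0.025630833298119587 [-0.18824732  0.32691466 -3.2079026 ]
[0.4850996 0.2216644 0.1540773] 9.2417
```

View pics/w_scr2_big.png

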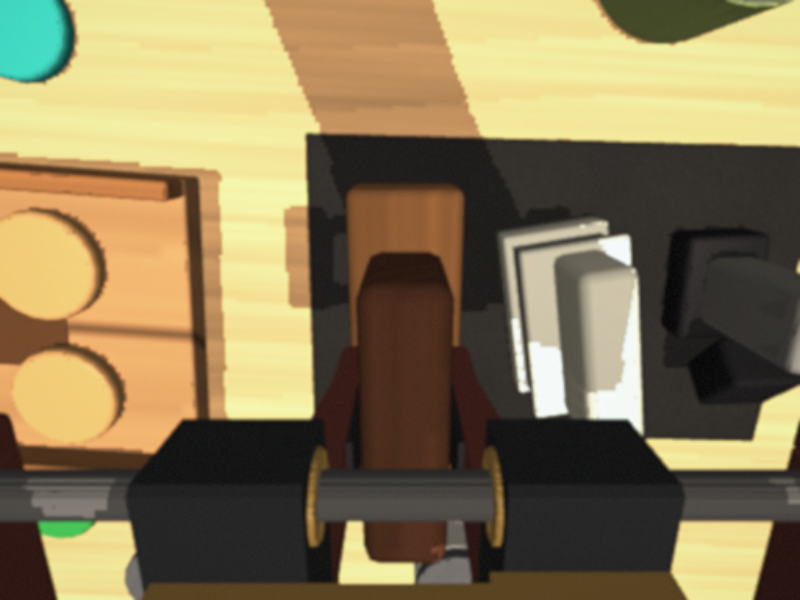

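View pics/c4.png

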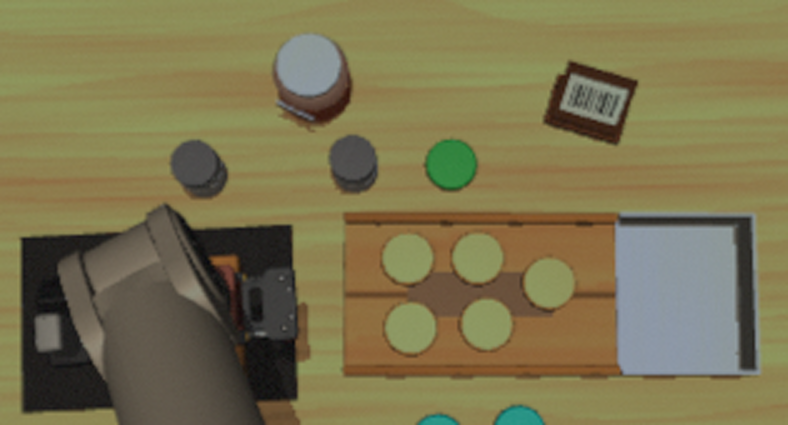

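The scraper is held square and all five cakes are still in place. Now the sweep.

```bash
python3 - <<'E'
from h import *
yaw=90+SY
p=S(0,0.185)
robot.move_l(P(p,0.155),v=0.15,rotation=[180,0,yaw])
robot.move_l(P(p,0.089),v=0.08); robot.hold(0.2)
print(robot.read_position(),robot.read_ee_rot(),robot.read_wrist_force())
for y in (0.10,0.0,-0.10):
    robot.move_l(P(S(0,y),0.089),v=0.09); print(robot.read_position().round(4),robot.read_wrist_force().round(1),round(robot.read_width(),4))
robot.move_l(P(S(0,-0.16),0.089),v=0.07); robot.hold(0.3)
print(robot.read_position().round(4),robot.read_wrist_force().round(1),robot.read_time_s())
C,im=snap("top","t4");crop(im,85,90,400,260,2.5,"c5")
C,im=snap("wrist","w_p"); cv2.imwrite("pics/w_p_big.png",cv2.resize(im,(800,600)))
E
```

```text
[0.51687774 0.13705672 0.08951504] [ 1.79945772e+02 -2.54429885e-02  8.85985087e+01] [ 0.0328631  -0.47307422 -2.97258819]
[0.5145 0.0527 0.089 ] [-0.6  0.1 -1.6] 0.0256
[ 0.5121 -0.0474  0.089 ] [ 0.2  0.4 -3.3] 0.0258
[ 0.5097 -0.1473  0.0889] [ 0.7  0.1 -3.3] 0.0259
[ 0.5082 -0.2076  0.089 ] [-0.6 -0.6 -2.3] 16.0833
```

View pics/w_p_big.png

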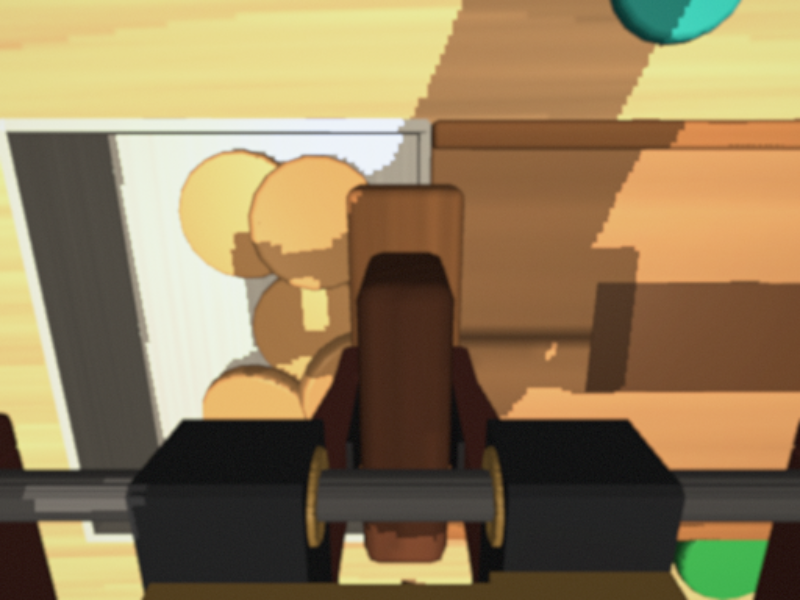

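View pics/c5.png

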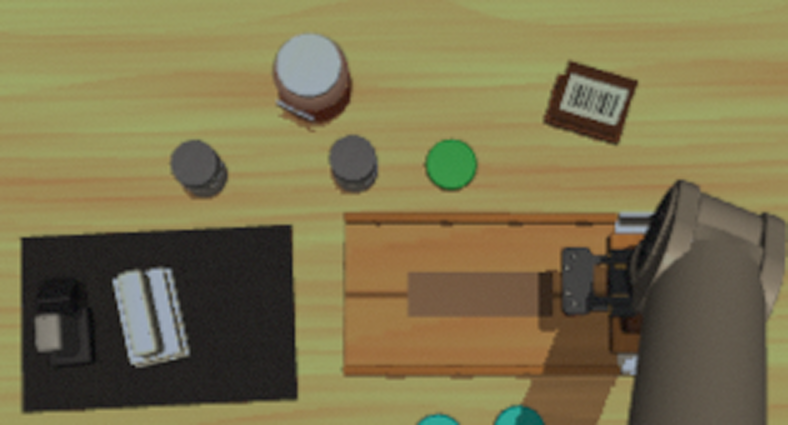

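The board is clear and all five oatcakes are in the tray, at wrist-view px (240,210), (310,215), (300,320), (250,400) and (330,390). The scraper goes back to the mat.

```bash
python3 - <<'E'
from h import *
robot.move_l(P(S(0,-0.16),0.16),v=0.15)
robot.move_l([0.488,0.218,0.16],v=0.2,rotation=[180,0,91.2])
C,im=snap("top","t5");crop(im,85,90,400,260,2.5,"c6")
robot.move_l([0.488,0.218,0.0450],v=0.08); robot.hold(0.2)
print(robot.read_wrist_force(),robot.read_position())
robot.move_gripper(0.060); 
robot.move_l([0.488,0.218,0.16],v=0.15)
robot.reach([0.51,0.29,0.24],[180,0,90]); robot.hold(0.2)
C,im=snap("wrist","w_m2"); np.savez("w_m2.npz",K=C[0],e=C[1],A=C[2]); cv2.imwrite("pics/w_m2_big.png",cv2.resize(im,(800,600)))
print(robot.read_time_s())
E
```

```text
[-0.18876443  0.23769079 -2.90269522] [0.4881884  0.21810244 0.04530245]
23.3167
```

View pics/w_m2_big.png

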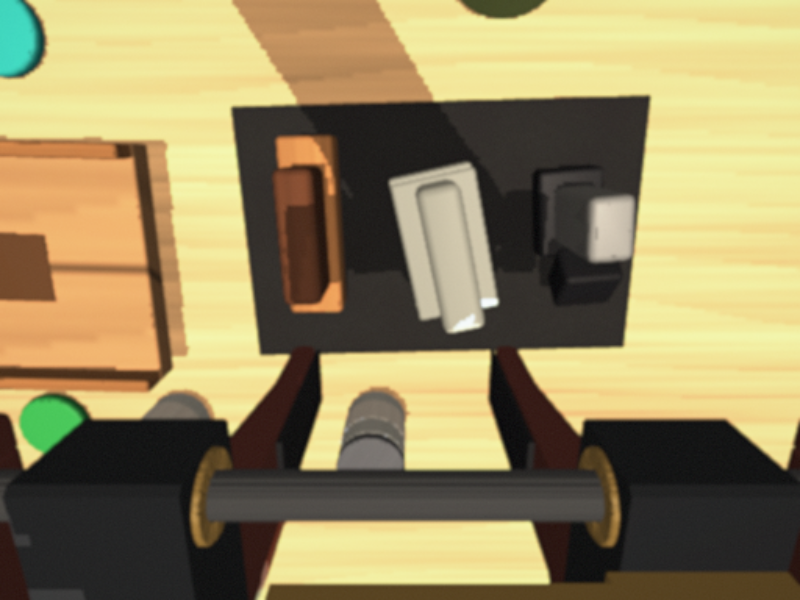

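View pics/c6.png

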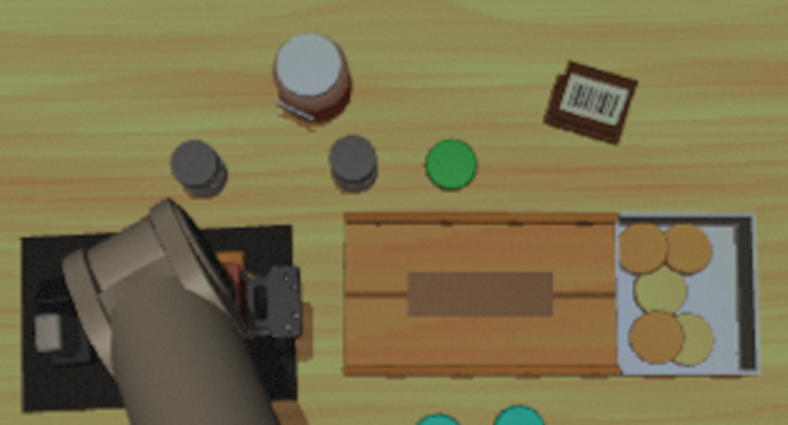

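The scraper stands at (310,235), all five cakes are in the tray, and the pad and scanner look unmoved. I'll re-measure the pad ridge here before grasping it.

```bash
python3 - <<'E'
from meas import *
C=ld("m2");k=1/.64
rect(C,[(388,180),(472,162),(499,302),(420,320)],(0,0),k,.063,"flange")
rect(C,[(416,185),(460,180),(484,326),(445,333)],(0,0),k,.108,"ridge")
rect(C,[(275,137),(333,136),(343,311),(293,312)],(0,0),k,.031,"scr foot")
E
```

```text
flange [0.4937 0.3146] edges [0.0554 0.0972 0.0567 0.099 ] yaw of x axis 12.98
ridge [0.4942 0.3151] edges [0.0249 0.0891 0.0242 0.0911] yaw of x axis 11.46
scr foot [0.4882 0.2187] edges [0.0405 0.1286 0.0386 0.1289] yaw of x axis 1.46
```

```bash
python3 - <<'E'
from h import *
robot.reach([0.4942,0.3150,0.19],[180,0,102]); 
robot.move_l([0.4942,0.3150,0.076],v=0.1); robot.hold(0.15)
print(robot.read_position(),robot.read_wrist_force())
robot.move_gripper(0.0,grasp_force=45)
print(robot.read_width(),robot.read_wrist_force(),robot.read_position())
robot.move_l([0.4942,0.3150,0.19],v=0.12);robot.hold(0.3)
print(robot.read_width(),[robot.read_wrist_force().round(2) for _ in range(3)])
p=S(0,0.082)
robot.move_l(P(p,0.19),v=0.18,rotation=[180,0,90+SY]); robot.move_l(P(p,0.135),v=0.1); robot.hold(0.4)
print("air",np.mean([robot.read_wrist_force() for _ in range(3)],0).round(2),robot.read_position())
C,im=snap("top","t6");crop(im,85,90,400,260,2.5,"c7")
C,im=snap("wrist","w_q"); cv2.imwrite("pics/w_q_big.png",cv2.resize(im,(800,600)))
print(robot.read_time_s())
E
```

```text
[0.49457593 0.31527622 0.07664563] [ 0.19983962  0.44284319 -0.16547927]
0.025638223486795626 [-1.66701873 -0.15775908  0.14247391] [0.49419222 0.31504364 0.07600588]
0.026001009759937604 [array([-0.07,  0.31, -2.12]), array([-0.07,  0.31, -2.12]), array([-0.07,  0.31, -2.12])]
air [ 0.06  0.17 -2.5 ] [0.51419009 0.03398865 0.13530651]
30.0417
```

View pics/w_q_big.png

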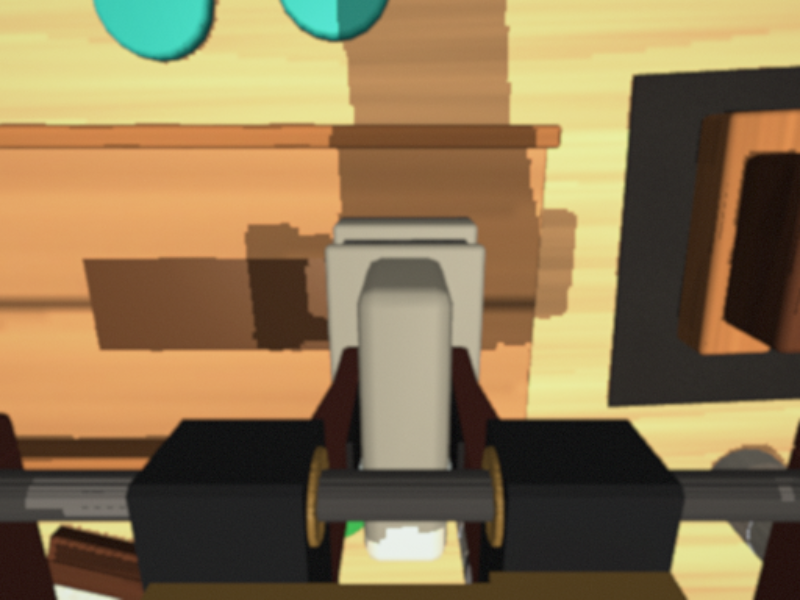

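View pics/c7.png

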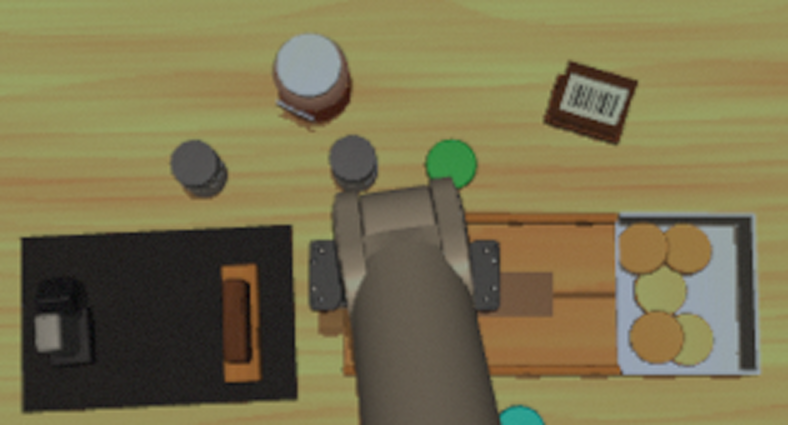

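The pad hangs square over the streak's far end, and the streak is visible at (83–330, 260–350). I'll press down in steps, watching the force.

```bash
python3 - <<'E'
from h import *
p=S(0,0.082)
for z in (0.121,0.117,0.113,0.109,0.106,0.104):
    robot.move_l(P(p,z),v=0.04); robot.hold(0.2)
    f=[]
    for _ in range(4): f.append(robot.read_wrist_force()); robot.hold(0.03)
    print(z,robot.read_position().round(4),np.mean(f,0).round(2))
print(robot.read_time_s())
E
```

```text
0.121 [0.5141 0.034  0.1212] [ 0.22  0.38 -2.7 ]
0.117 [0.5144 0.0341 0.1172] [1.39 0.28 0.17]
0.113 [0.5143 0.0341 0.1132] [1.81 0.58 2.66]
0.109 [0.5143 0.0341 0.1093] [1.32 1.   5.09]
0.106 [0.5143 0.0341 0.1064] [1.32 0.63 6.66]
0.104 [0.5143 0.0341 0.1045] [0.11 0.75 7.97]
33.7917
```

```bash
python3 - <<'E'
from h import *
z=0.1016
def rd(t):
    print(t,robot.read_position().round(4),robot.read_wrist_force().round(2),round(robot.read_width(),4))
robot.move_l(P(S(0,0.082),z),v=0.03); robot.hold(0.3); rd("start")
ys=[0.04,0,-0.04,-0.083]
robot.move_l(P(S(0,0.0),z),v=0.06); rd("mid")
robot.move_l(P(S(0,-0.083),z),v=0.06); rd("tray"); robot.hold(0.3); rd("tray")
robot.move_l(P(S(0,0.0),z),v=0.06); rd("mid")
robot.move_l(P(S(0,0.083),z),v=0.06); rd("far"); robot.hold(0.3); rd("far")
robot.move_l(P(S(0,0.083),0.17),v=0.10); robot.hold(0.2); rd("up")
C,im=snap("top","t7");crop(im,85,90,400,260,2.5,"c8")
C,im=snap("wrist","w_r"); cv2.imwrite("pics/w_r_big.png",cv2.resize(im,(800,600)))
print(robot.read_time_s())
E
```

```text
start [0.5143 0.0341 0.1022] [-0.13  0.97  9.63] 0.0259
mid [ 0.5125 -0.0464  0.1022] [0.44 5.01 9.98] 0.0259
tray [ 0.5103 -0.1293  0.1021] [-0.3   4.83  9.15] 0.0259
tray [ 0.5103 -0.1293  0.1021] [-0.56  5.1   9.7 ] 0.0256
mid [ 0.5122 -0.05    0.1022] [-0.01 -4.16  9.56] 0.0257
far [0.5141 0.0329 0.1021] [-0.82 -4.58  8.9 ] 0.026
far [0.514  0.0329 0.1021] [-0.31 -4.64 10.1 ] 0.0261
up [0.5136 0.0349 0.1693] [ 0.21 -0.99 -3.28] 0.0256
42.1917
```

View pics/w_r_big.png

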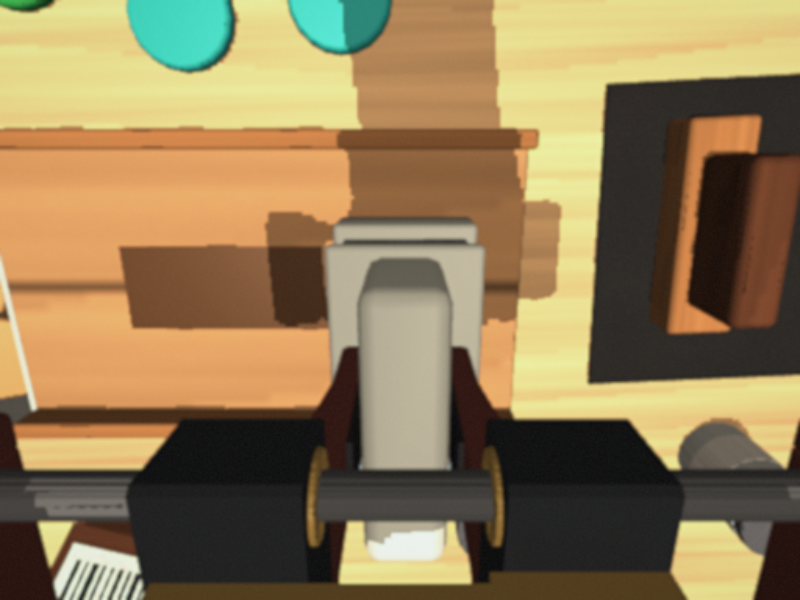

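View pics/c8.png

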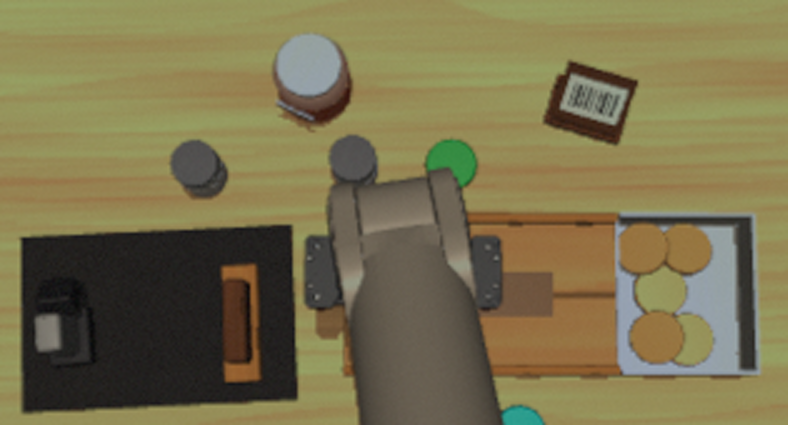

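The wrist force stayed at about 9–10 N both ways, which is a compression of about 16.5 mm. Measured from the shelf's estimated centre, the pad ran from y +82 to -81 and back to +81 mm. Next I put the pad back, then look closely at the tag.

```bash
python3 - <<'E'
from h import *
robot.move_l([0.496,0.315,0.18],v=0.2,rotation=[180,0,91.2])
robot.move_l([0.496,0.315,0.0765],v=0.08); robot.hold(0.2)
print(robot.read_wrist_force(),robot.read_position())
robot.move_gripper(0.060)
robot.move_l([0.496,0.315,0.2],v=0.15)
robot.reach([0.50,0.36,0.26],[180,0,90]); robot.hold(0.3)
C,im=snap("wrist","w_m3"); np.savez("w_m3.npz",K=C[0],e=C[1],A=C[2]); cv2.imwrite("pics/w_m3_big.png",cv2.resize(im,(800,600)))
robot.reach([0.80,-0.17,0.25],[180,0,90]); robot.hold(0.3)
C,im=snap("wrist","w_t"); np.savez("w_t.npz",K=C[0],e=C[1],A=C[2]); cv2.imwrite("pics/w_t_big.png",cv2.resize(im,(800,600)))
print(robot.read_time_s())
E
```

```text
[-0.58913265  0.01280252 -1.08151829] [0.49627061 0.3151658  0.07691952]
50.35
```

View pics/w_m3_big.png

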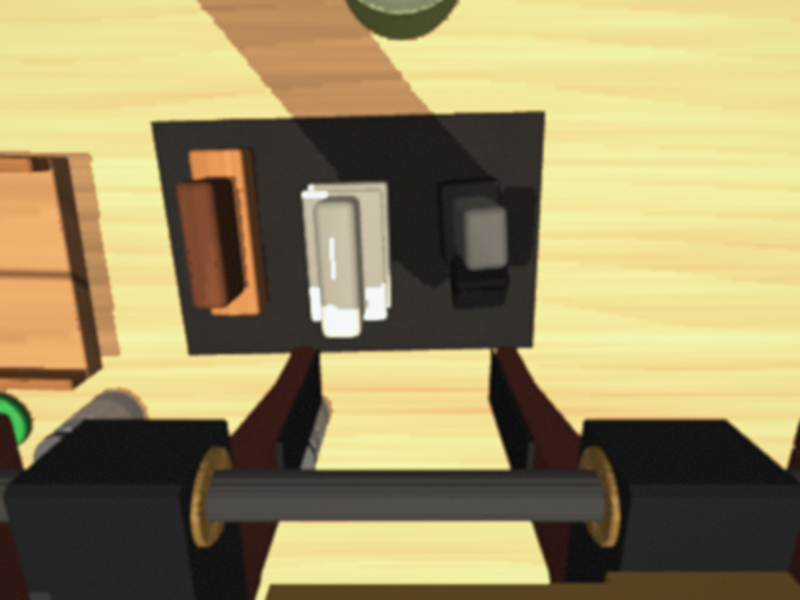

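View pics/w_t_big.png

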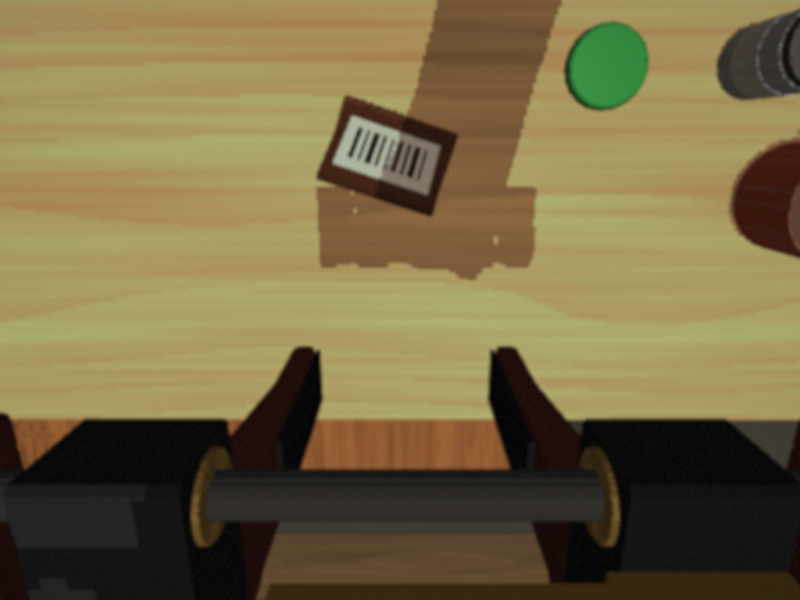

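The tag is at (388,155) in the wrist view, the pad stands upright at (345,255), and the scanner is at (475,235). I'll get the tag pose with solvePnP on its white quadrilateral.

```bash
python3 - <<'E'
from meas import *
im=cv2.imread("pics/w_t.png"); C=ld("t"); crop(im,195,50,305,145,7,"c9")
hsv=cv2.cvtColor(im,cv2.COLOR_BGR2HSV)
print(hsv[90,217],hsv[100,285],hsv[110,205],hsv[100,275])
E
```

```text
[17 62 95] [ 10 163  47] [ 10 170  60] [ 15  51 130]
```

View pics/c9.png

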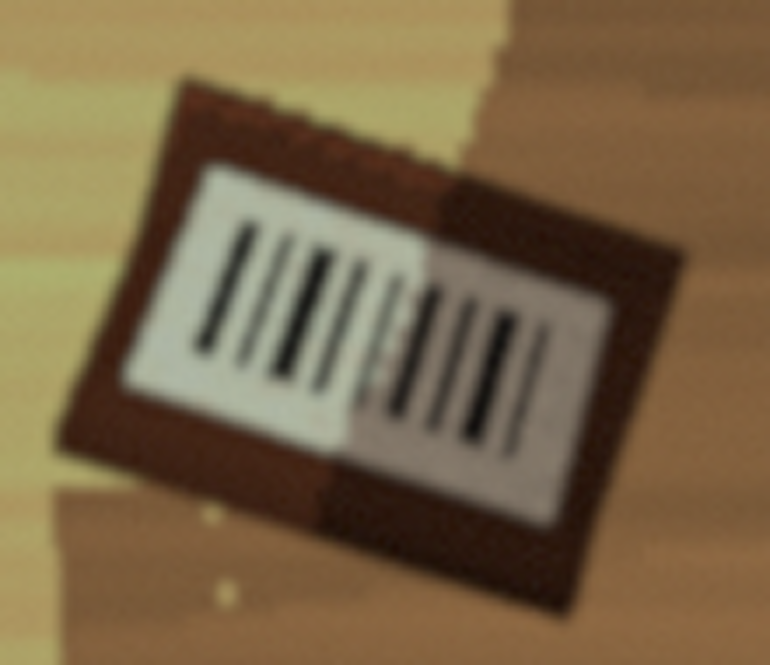

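```bash
python3 - <<'E'
from meas import *
from scipy.optimize import least_squares
C=ld("t"); px=np.array([(208,163),(612,298),(555,525),(122,387)])/7+[195,50]-0.4
def pts(q,f=45):
    x,y,z,a=q; a=np.radians(a);f=np.radians(f)
    l=np.array([-np.sin(a),np.cos(a),0]); s=np.array([np.cos(a)*np.cos(f),np.sin(a)*np.cos(f),np.sin(f)])
    c=np.array([x,y,z]); return [c-.033*l-.023*s,c+.033*l-.023*s,c+.033*l+.023*s,c-.033*l+.023*s]
r=least_squares(lambda q:np.ravel([proj(C,p)-u for p,u in zip(pts(q),px)]),[.73,-.17,.05,-15])
print("free",r.x,np.sqrt(np.mean(r.fun**2)))
r=least_squares(lambda q:np.ravel([proj(C,p)-u for p,u in zip(pts([q[0],q[1],.05,q[2]]),px)]),[.73,-.17,-15])
print("z=.05",r.x,np.sqrt(np.mean(r.fun**2)))
r=least_squares(lambda q:np.ravel([proj(C,p)-u for p,u in zip(pts([q[0],q[1],.05,q[2]],q[3]),px)]),[.73,-.17,-15,45])
print("pitchfree",r.x)
Ct=cam("top"); print("top centre",onz(Ct,323.0,130.4,.05))
C=ld("m3");k=1/.64
rect(C,[(461,206),(504,204),(507,268),(465,270)],(0,0),k,.103,"scanner col")
rect(C,[(302,190),(388,182),(390,318),(312,320)],(0,0),k,.063,"padfl")
crop(cv2.imread("pics/w_m3.png"),260,100,360,210,6,"c10")
E
```

```text
free [  0.72636031  -0.18099028   0.05919399 -17.34207533] 0.3871423228479204
z=.05 [  0.72651346  -0.18131165 -17.37503151] 0.7612808057502848
pitchfree [  0.72652838  -0.18131489 -17.41185169  41.55196288]
top centre [ 0.725428   -0.18179294  0.05      ]
scanner col [0.4765 0.4085] edges [0.0267 0.0411 0.027  0.0411] yaw of x axis 5.71
padfl [0.4964 0.3171] edges [0.0601 0.0997 0.0586 0.0959] yaw of x axis 0.69
```

View pics/c10.png

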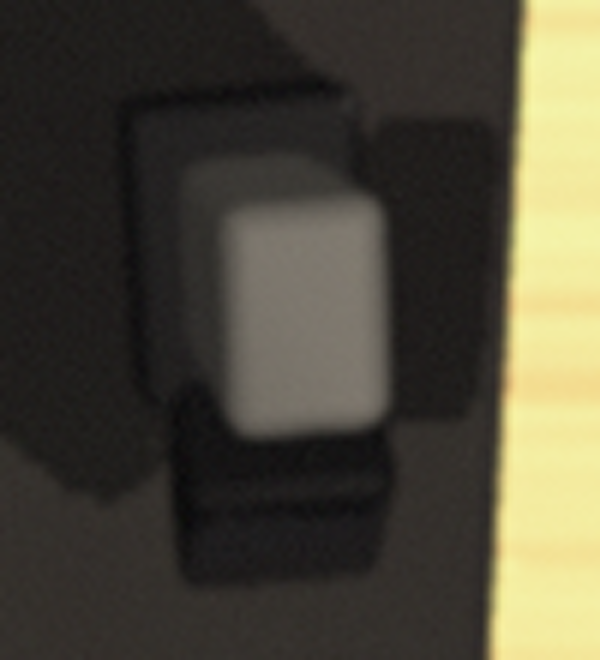

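The tag is at (0.726, -0.181, ~0.05), and facing it needs a yaw of -17.4°. The top view agrees to about 1 mm. I'll grasp the scanner column at (0.477, 0.409).

```bash
python3 - <<'E'
from h import *
robot.reach([0.477,0.4088,0.20],[180,0,95.5])
C,im=snap("top","t8");crop(im,85,90,400,260,2.5,"c11")
robot.move_l([0.477,0.4088,0.075],v=0.1); robot.hold(0.15)
robot.move_gripper(0.0,grasp_force=40)
zg=robot.read_position()[2]; print(robot.read_width(),robot.read_wrist_force(),robot.read_position())
robot.move_l([0.477,0.4088,0.20],v=0.12);robot.hold(0.3)
print(robot.read_width(),robot.read_wrist_force())
C,im=snap("wrist","w_s"); cv2.imwrite("pics/w_s_big.png",cv2.resize(im,(800,600)))
C,im=snap("scene","s_s"); crop(im,230,60,390,260,3,"c12")
print(robot.read_time_s())
E
```

```text
0.027820769948350553 [-0.73773412  0.37732254 -0.24660336] [0.47695512 0.40882595 0.07494697]
0.027612981876762956 [ 0.10704111 -0.39761823 -2.04853004]
56.5083
```

View pics/w_s_big.png

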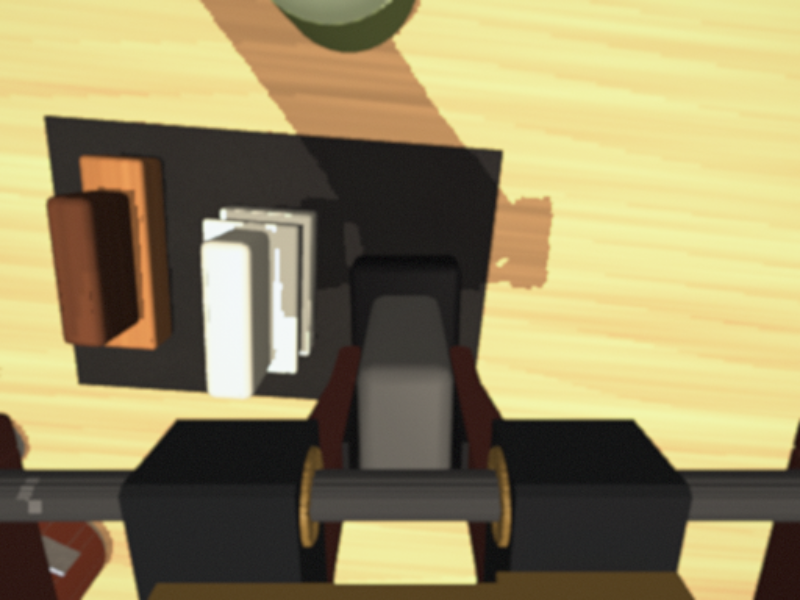

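View pics/c12.png

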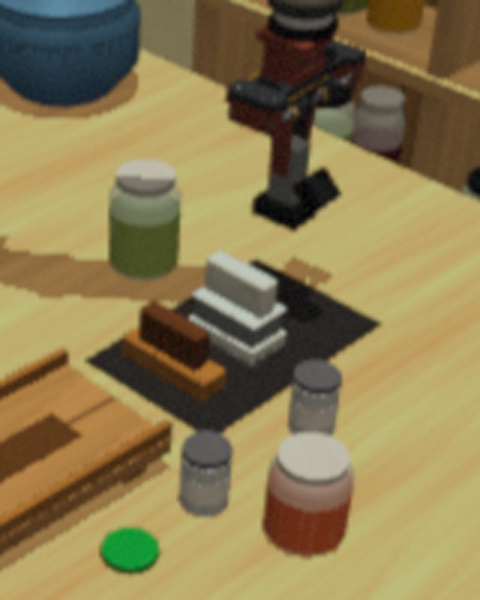

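```bash
python3 - <<'E'
from h import *
psi=-17.4;a=np.radians(psi);d=np.array([np.cos(a),np.sin(a)])
tag=np.array([.726,-.1813,.051])
xy=tag[:2]-d*(.1/np.sqrt(2)+.055); z=tag[2]+.1/np.sqrt(2)-.036+.072
print(xy,z)
robot.move_l(P(xy,0.23),v=0.2,rotation=[180,0,90+psi])
robot.move_l(P(xy,z),v=0.08)
robot.hold(2.2)
print(robot.read_position(),robot.read_ee_rot(),robot.read_time_s())
C,im=snap("scene","s_t"); crop(im,150,200,320,330,4,"c13")
C,im=snap("top","t9"); crop(im,220,90,400,260,3.5,"c14")
robot.hold(0.5)
print(robot.read_position(),robot.read_qvel().max())
E
```

```text
[ 0.6060418  -0.14370738] 0.15771067811865475
[ 0.60604311 -0.14370782  0.15769241] [-1.79998203e+02  1.64328148e-03  7.26016845e+01] 62.75
[ 0.60605924 -0.14369456  0.15772499] 0.04320229325090511
```

View pics/c13.png

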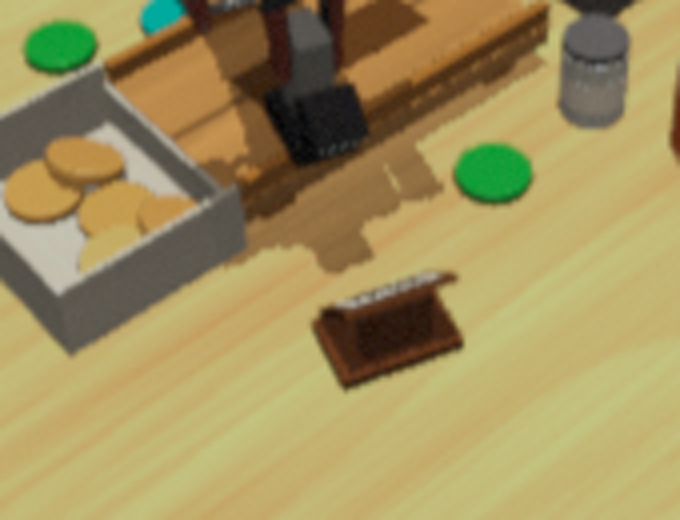

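View pics/c14.png

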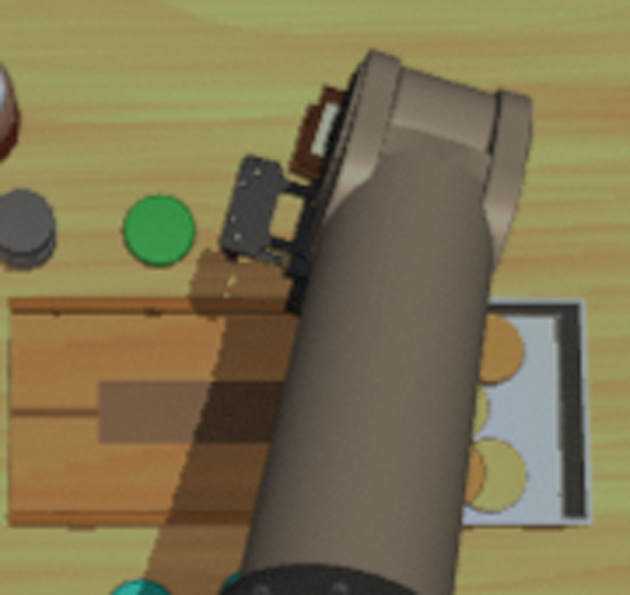

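The scan held still at the computed pose, and the views show the nose aimed squarely at the tag. I'll return the scanner to the mat and re-measure the tins.

```bash
python3 - <<'E'
from h import *
p=robot.read_position()
robot.move_l([p[0],p[1],0.23],v=0.15)
robot.move_l([0.484,0.409,0.20],v=0.2,rotation=[180,0,91.2])
robot.move_l([0.484,0.409,0.0755],v=0.08); robot.hold(0.2)
print(robot.read_wrist_force(),robot.read_position())
robot.move_gripper(0.060)
robot.move_l([0.484,0.409,0.22],v=0.15)
robot.reach([0.70,0.17,0.24],[180,0,90]); robot.hold(0.3)
C,im=snap("wrist","w_u"); np.savez("w_u.npz",K=C[0],e=C[1],A=C[2]); cv2.imwrite("pics/w_u_big.png",cv2.resize(im,(800,600)))
C,im=snap("scene","s_u"); crop(im,200,90,390,260,4,"c15")
print(robot.read_time_s())
E
```

```text
[ 0.58572514 -0.51942083 -2.15523536] [0.48409693 0.40911786 0.07580772]
72.3
```

View pics/w_u_big.png

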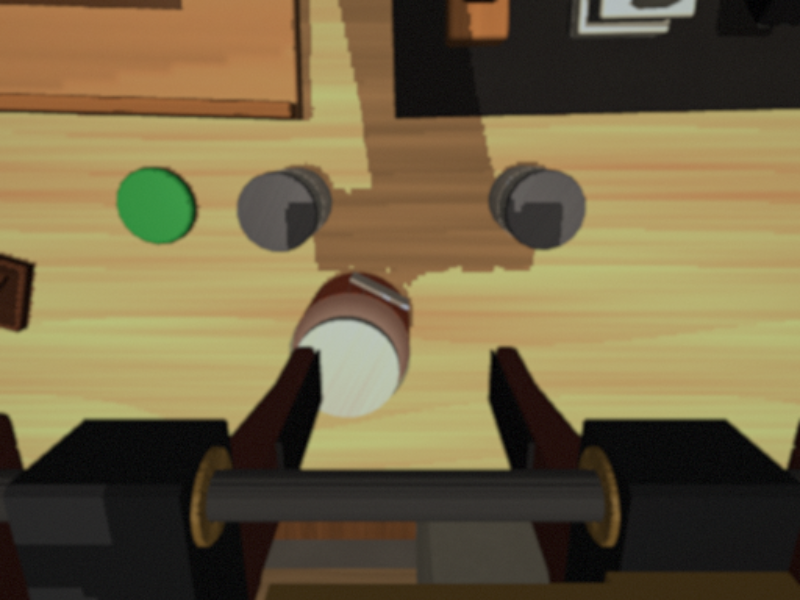

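View pics/c15.png

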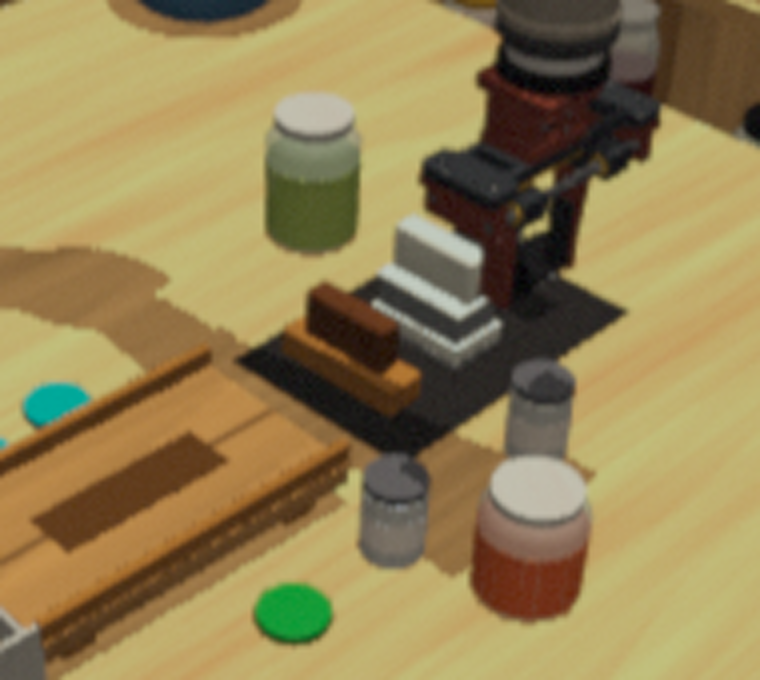

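```bash
python3 - <<'E'
from meas import *
C=ld("u")
for u,v in ((279,211),(543,209)): print(onz(C,u*.64,v*.64,.075))
print("jar top", onz(C,347*.64,367*.64,.10),onz(C,398*.64,367*.64,.10),onz(C,347*.64,367*.64,.13))
E
```

```text
[0.66116268 0.0899761  0.075     ]
[0.6594884  0.25934657 0.075     ]
jar top [0.75873827 0.13336682 0.1       ] [0.75866658 0.16652473 0.1       ] [0.74467859 0.13711817 0.13      ]
```

```bash
cat > tin.py <<'E'
from h import *
def tin(xy,yaw,ys):
    robot.move_gripper(0.076)
    robot.reach(P(xy,0.17),[180,0,yaw]); robot.hold(0.2)
    robot.move_l(P(xy,0.058),v=0.1); robot.hold(0.1)
    robot.move_gripper(0.0,grasp_force=15)
    print("grip",robot.read_width(),robot.read_wrist_force().round(2))
    robot.move_l(P(xy,0.19),v=0.12); print("lift",robot.read_width(),robot.read_wrist_force().round(2))
    q=S(0,ys)
    robot.move_l(P(q,0.19),v=0.18,rotation=[180,0,90+SY])
    robot.move_l(P(q,0.1045),v=0.08); robot.hold(0.2)
    print("down",robot.read_wrist_force().round(2),robot.read_position())
    robot.move_gripper(0.076)
    robot.move_l(P(q,0.21),v=0.12)
E
python3 - <<'E'
from tin import *
tin((0.660,0.2605),90,0.08)
C,im=snap("wrist","w_v"); cv2.imwrite("pics/w_v_big.png",cv2.resize(im,(800,600)))
print(robot.read_time_s())
E
```

```text
grip 0.051588791033824355 [-0.36 -0.61  0.46]
lift 0.05186796912440072 [-0.61  0.68 -0.35]
down [ 0.65  0.11 -0.85] [0.51421639 0.03203916 0.10490708]
81.3833
```

View pics/w_v_big.png

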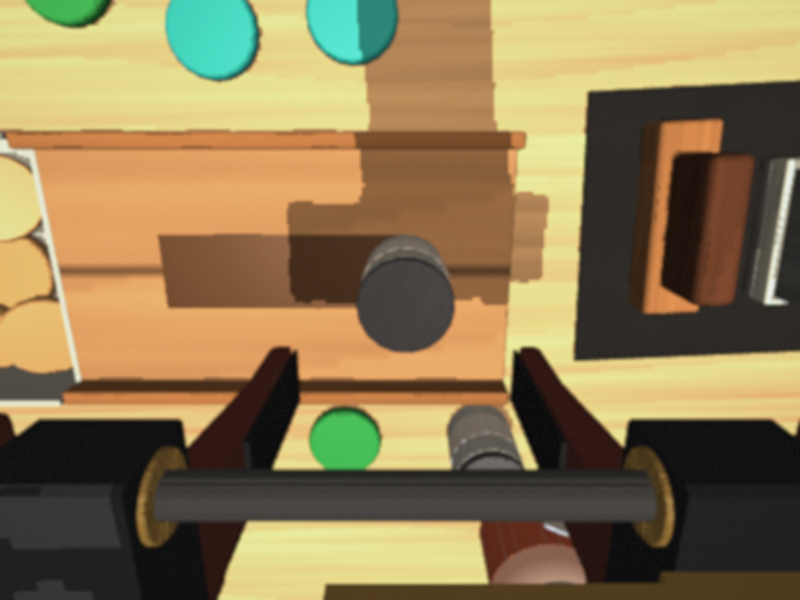

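The first tin stands upright on the board at (405,300). Now the second.

```bash
python3 - <<'E'
from tin import *
tin((0.6612,0.0900),110,-0.04)
C,im=snap("wrist","w_x"); cv2.imwrite("pics/w_x_big.png",cv2.resize(im,(800,600)))
robot.reach([0.45,-0.45,0.30],[180,0,45]); robot.hold(0.3)
C,im=snap("top","t10"); crop(im,85,90,420,310,2.35,"c16")
C,im=snap("scene","s_x"); crop(im,90,90,390,310,2.6,"c17")
print(robot.read_time_s())
E
```

```text
grip 0.05153201073607051 [0.08 0.03 0.98]
lift 0.05179096783722723 [-0.35  0.91 -2.06]
down [-0.65 -0.46 -2.09] [ 0.51127883 -0.08796875  0.10490272]
91.9417
```

View pics/c16.png

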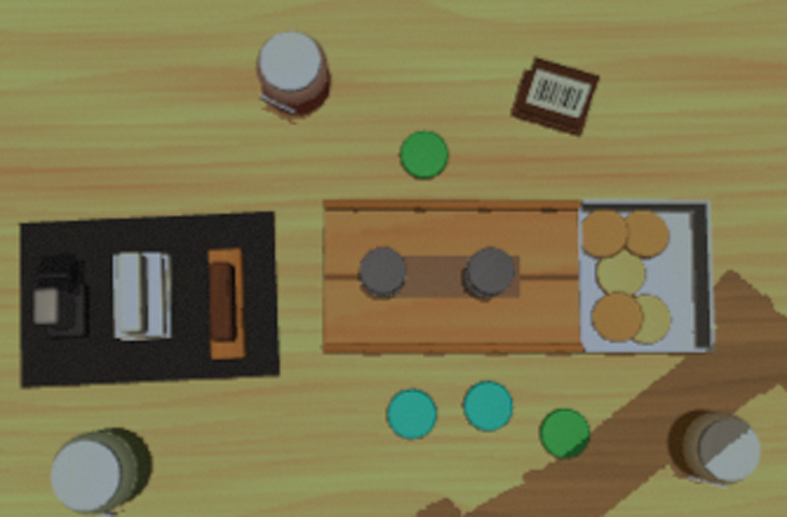

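View pics/c17.png

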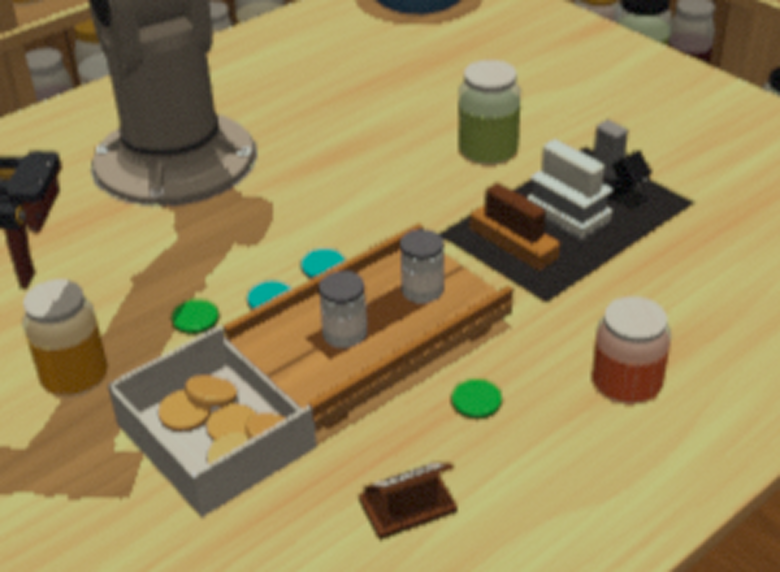

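Final views agree: both tins stand on the board, three tools on the mat, five cakes in the tray, jars and decoys in their places, and the arm clear. Handing in.

```bash
python3 - <<'E'
from plant import robot
print(robot.finish_job(), robot.read_time_s())
E
```

```text
the job is handed in; nothing more can be done
the job is handed in; nothing more can be done
```

I did the whole job in the order asked and handed it in at about 92 s of the 210 s allowed.

- **Oatcakes:** One sweep with the scraper put all five in the crumb tray. They were still there in the last picture.
- **Streak:** I scrubbed from the far end to the tray end and back. The wrist force was about 9–10 N throughout, and the pad handle sank about 16.5 mm by geometry and force. The dark streak looks the same in the pictures after scrubbing. I checked its ends only against the measured shelf position, which is good to about 2 mm.
- **Scan:** I held the scanner still for over 2 s, square to the tag at a computed 10 cm. The height of the tag's centre is the least certain part. My fit of the tag's outline gave 59 mm, while the description and comparing two views gave about 50 mm; I used 51 mm.
- **Tins and tools:** There were only two tins, and both stand upright on the board. All three tools stand upright on the mat.
- **Other checks:** The jars look unmoved, and I saw no sign of anything being knocked aside. The arm was clear of everything when I handed in.

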